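# Clamp a knife blank crosswise in its fixture

### The job

Push the loose flat knife blank fully home in its fixture, so that the notch in its back edge takes the locating pin and the back edge lies flat against the stop. Then tighten the four clamping levers clockwise, crosswise from each corner to the opposite one: first turn every lever about half way, then go round again in crosswise order and turn each to its tight stop. Leave the things around the fixture where they are.

Things in the scene. Friction and masses are not known exactly. Their poses are not given: they have to be found in the camera images.
- fixture: Low steel clamping fixture, fixed to the table. Origin: centre of the blank's seat, at table height; x points from its open front to its back (roughly away from the robot, a little to the right), y left, z up. Bed from x -85 to +65 mm, y +-125 mm, top 18 mm above the table.
- fixture_stop (a point): Middle of the top edge of the back stop bar's front face: fixture x +42, y 0, 30 mm above the table (12 above the bed). The bar is 112 mm long.
- fixture_strip (a point): Centre of the top of the left steel clamp strip (fixture y +87; the right one is at -87). The strips bridge the bed at x +-46, |y| 56 to 118 mm, underside 29, top 41 mm above the table; between them the middle is open from above. Below them side rails leave a channel of |y| < 104 mm. Under each lever a foot comes down 3 mm in tightening and at last just bears on the blank.
- fixture_pin (a point): Top of the locating pin: diameter 8, 16 mm high, on the bed at fixture x +28, y 0; top 34 mm above the table.
- blade_notch (a point): Bottom of the notch in the middle of the blank's back (+x) edge, at blank x +21, y 0: notch 21 mm deep, 11 mm wide, its mouth flared to 26 mm over the last 10 mm.
- blade: Flat square-edged steel knife blank, 84 (x) by 184 (y) by 8 mm, 0.85 kg, loose on the bed, back part under the strips. Origin: centre of underside. Fully home, origin and axes agree with the fixture's (18 mm above the table). It starts 55 to 75 mm short of that, up to 7 mm to one side, turned up to 0.05 rad; smooth and oiled, it slides at a push of 1 to 3 N on its front edge.
- lever_fl (a joint): Clamping lever at the front left corner; screw axis at fixture x -30, y +74 mm. A 60 mm steel arm bears at its end an upright black knob, 18 mm thick, 54 to 91 mm above the table. 0 = loose stop, grows clockwise from above, 1.5 = tight stop. At 0 the arm points to fixture -x, at 1.5 nearly to +y. Starts at 0 to 0.25, stays where left; a push of 3 to 4 N on the knob turns it.
- lever_fl_knob (a point): Centre of the top face of the knob of the front left lever, 91 mm above the table.
- lever_rl (a joint): Clamping lever at the rear left corner; screw axis at fixture x +30, y +74 mm. A 60 mm steel arm bears at its end an upright black knob, 18 mm thick, 54 to 91 mm above the table. 0 = loose stop, grows clockwise from above, 1.5 = tight stop. At 0 the arm points to fixture +y, at 1.5 nearly to +x. Starts at 0 to 0.25, stays where left; a push of 3 to 4 N on the knob turns it.
- lever_rl_knob (a point): Centre of the top face of the knob of the rear left lever, 91 mm above the table.
- lever_rr (a joint): Clamping lever at the rear right corner; screw axis at fixture x +30, y -74 mm. A 60 mm steel arm bears at its end an upright black knob, 18 mm thick, 54 to 91 mm above the table. 0 = loose stop, grows clockwise from above, 1.5 = tight stop. At 0 the arm points to fixture +x, at 1.5 nearly to -y. Starts at 0 to 0.25, stays where left; a push of 3 to 4 N on the knob turns it.
- lever_rr_knob (a point): Centre of the top face of the knob of the rear right lever, 91 mm above the table.
- lever_fr (a joint): Clamping lever at the front right corner; screw axis at fixture x -30, y -74 mm. A 60 mm steel arm bears at its end an upright black knob, 18 mm thick, 54 to 91 mm above the table. 0 = loose stop, grows clockwise from above, 1.5 = tight stop. At 0 the arm points to fixture -y, at 1.5 nearly to -x. Starts at 0 to 0.25, stays where left; a push of 3 to 4 N on the knob turns it.
- lever_fr_knob (a point): Centre of the top face of the knob of the front right lever, 91 mm above the table.
- mug: Ceramic mug, 82 x 117 x 91 mm, bystander. Origin under its centre.
- tape_measure: Tape measure, 36 x 79 x 69 mm, bystander. Origin under its centre.
- anti_spatter: Spray can, 66 mm diameter, 202 mm tall, bystander. Origin under its centre.

How it is judged:
By the outcome, as a careful person would: the job done as asked, in the order asked, and still so for the second after the job is handed in, with the robot touching nothing.
It also fails if it takes over 64 s, if anything falls off the work surface, if the arm or the gripper's body presses on something with over 40 N, if the wrist force passes 120 N, or if a joint passes its speed limit or range.

### The arm

A 6-joint arm with a two-finger parallel gripper is mounted at the origin on a cart in front of the work surface, level with it; the furniture and walls round the work are solid. World frame = base frame: x ahead of the robot, y to its left, z up, the work surface at z = 0. Lengths are in m, angles in rad, forces in N, time in s.
With the tool pointing down it reaches from about 0.275 to 0.725 m from the base axis. Payload 15.9 kg.
Tool frame: the origin (TCP) lies at the very end of the fingers, on their centre line; the grasp point (between the pads) lies env.hold_point_z behind it (env.hold_point_z is the distance from the TCP to the grasp point, in m); z points along the fingers, y is the line along which they close (so a half turn about z gives the same grasp; the last joint's range is limited). The gripper opens to 85 mm and grips with 20 to 120 N. Pads are 22 mm wide; open, the fingers measure 114 mm over their backs; the gripper's body (76 mm by 85 mm) begins 54 mm behind the grasp point. The pads swing forward as they close: fully open they stand 13 mm farther back than shut.
Start: joints at [-1.186, 0.213, -0.034, 1.323, 0, 1.571], TCP at [0.188, -0.463, 0.231] pointing down, gripper open.
Joint ranges: [-2.98, 2.98], [-0.74, 1.72], [-1.14, 1.35], [-2.1, 2.04], [-1.57, 1.44], [-3.14, 3.14]. Speed limits (rad/s): [1.89, 1.89, 2.39, 2.57, 3.14, 3.14].

### API

Orientations are given as a rotation vector (axis times angle).
In Python, from plant import env, claw, planner, monitor, optics gives the robot as it stands. Calls block until the motion is done:
- env.move_ptp(position, orientation): joint-space move of the TCP to a pose.
- env.move_straight(position, orientation=None, feed=0.15, guard=None): straight line of the TCP; orientation=None keeps the orientation; feed is the mean speed in m/s. With guard (N) it stops when the force on the tool has changed by that much, and returns True; else False.
- env.goto_joints(angles): joint-space move.
- claw.open_gripper() and claw.clamp(grasp_force=None): open the fingers fully, or close them until they stop; grasp_force is the grip in N (None keeps the last).
- env.dwell(seconds).
- planner.solve_ik(position, orientation): joint angles nearest the present ones, or None.
- monitor.read_state(): the state.
- optics.read_camera(name): name is "scene" or "top" or "wrist"; returns (picture, depth): 384x512x3 uint8, red, green, blue; 384x512 float32, m along the optical axis (not along the pixel's ray), 0 where there is no reading.
- optics.calibration(name): a dict with "mtx" (3x3 intrinsics, pixels), "T" (4x4, takes a point from camera to world coordinates). Camera axes: x right, y up, looking along -z (the intrinsics and any distortion apply to the point x, -y, -z); pixel columns grow to the right and rows downward; lengths in m; the calibration is good to about 2 mm. The wrist camera is an equidistant fisheye: a pixel r from the principal point sees the ray r / f radians off the axis. A picture is of the moment at which its call begins: read the wrist's pose just before it. calibration takes no time and is no camera call; for the wrist camera it gives the pose at the moment of the call.
A pose or a line that the arm cannot do raises env.PlanningError and nothing moves.
- env.finish_job(): hands the job in; it is judged then, once.
The state is a dict: "t": time; "q": joint angles; "qvel": joint speeds; "tau": joint torques, N m; "tool_pos": TCP position; "tool_rot": TCP orientation; "ft_force": force on the tool from outside, world axes, zero at the start; "wrist_torque": the same for the moment, N m; "finger_gap": opening from 0.0 (shut) to 1.0 (fully open); "finger_force": force on a finger pad.
Only numpy, scipy, OpenCV 4.12 (cv2) and the standard library are available. Lean on these libraries where they do the work, as an engineer would, in place of code of your own. Each camera call takes 0.05 s, during which the arm holds its last target. There are 200 camera calls.

## Working session

There is one attempt and no reset: what is moved stays moved. The work goes in short steps, each a Python script; the robot and the scene stay as the last script left them, time stands still between calls to the robot, and variables do not carry over. Pictures are saved under pics/ and viewed, at most 10 in all, crops included, and the job is handed in when it is done.

```bash
ls; mkdir -p pics; python3 - <<'E'
from plant import env,claw,planner,monitor,optics
import cv2,numpy as np
s=monitor.read_state();print(s['t'],s['tool_pos'],s['tool_rot'],env.hold_point_z)
for n in("top","scene"):
    p,d=optics.read_camera(n);np.savez(f'pics/{n}0.npz',p=p,d=d,**optics.calibration(n))
    cv2.imwrite(f'pics/{n}0.png',cv2.resize(p[:,:,::-1],(800,600),interpolation=cv2.INTER_CUBIC))
    print(n,optics.calibration(n))
E
```

```text
pics
0.0 [ 0.18756796 -0.4631385   0.23084048] [-3.08261425e+00 -6.00496114e-01  3.32934923e-04] 0.0187
top {'mtx': array([[365.29055984,   0.        , 254.6777349 ],
       [  0.        , 365.29055984, 191.66377381],
       [  0.        ,   0.        ,   1.        ]]), 'T': array([[ 0.01338255,  0.99839202, -0.05508434,  0.40005034],
       [-0.99989903,  0.01309876, -0.00550972,  0.13881209],
       [-0.00477932,  0.05515252,  0.9984665 ,  1.07516227],
       [ 0.        ,  0.        ,  0.        ,  1.        ]])}
scene {'mtx': array([[348.82256048,   0.        , 253.78834821],
       [  0.        , 348.82256048, 189.66417778],
       [  0.        ,   0.        ,   1.        ]]), 'T': array([[-0.99960158, -0.01720874,  0.02237275,  0.48942019],
       [ 0.02820033, -0.57541118,  0.81737795,  0.87757076],
       [-0.00119252,  0.81768321,  0.57566722,  0.59293699],
       [ 0.        ,  0.        ,  0.        ,  1.        ]])}
```

View pics/top0.png

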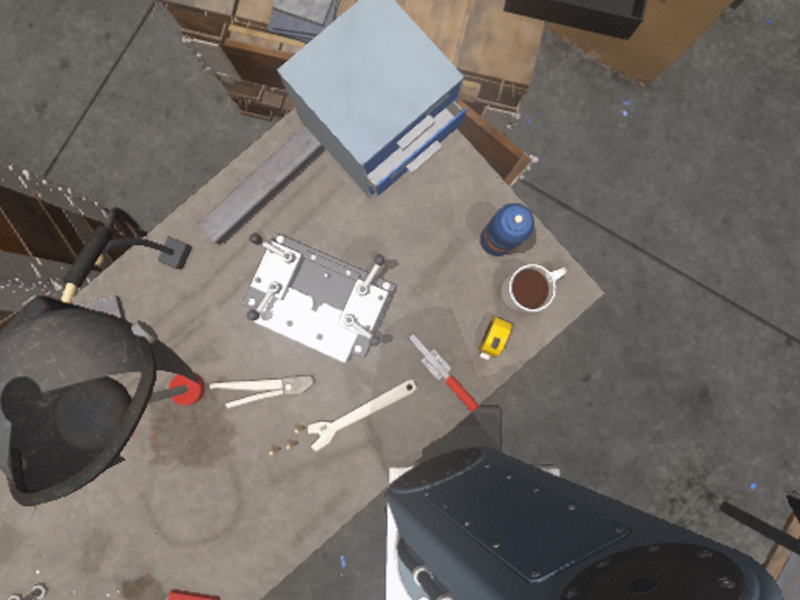

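View pics/scene0.png

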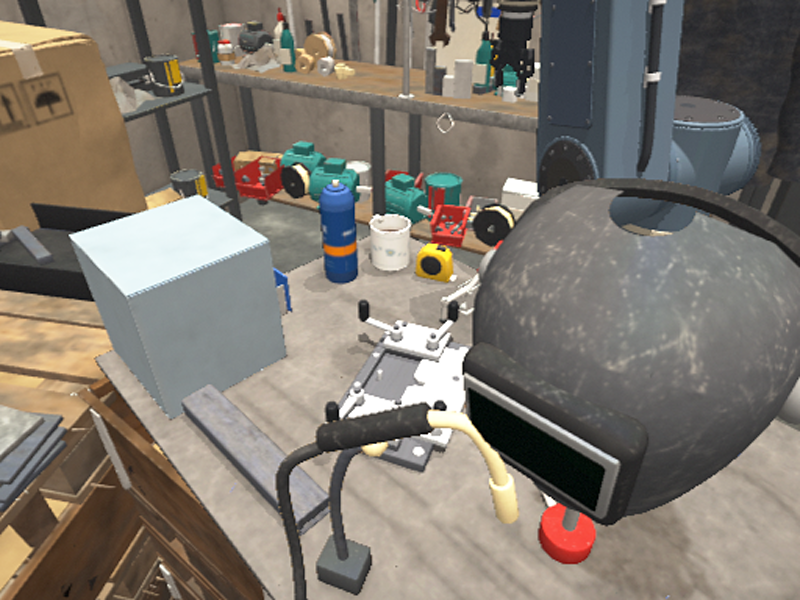

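The top view shows the fixture centred near (318,298), with its x axis pointing up and slightly right. The knobs are near (257,239) rl, (378,262) rr, (253,315) fl and (375,340) fr. The blank sticks out of the front. A torch stands to the left; can, mug and tape are to the right.

```bash
python3 - <<'E'
import cv2,numpy as np
z=np.load('pics/top0.npz');p=z['p'][135:245,145:265,::-1]
cv2.imwrite('pics/crop0.png',cv2.resize(p,None,fx=5.4,fy=5.4,interpolation=cv2.INTER_CUBIC))
E
```

```text
(no output)
```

View pics/crop0.png

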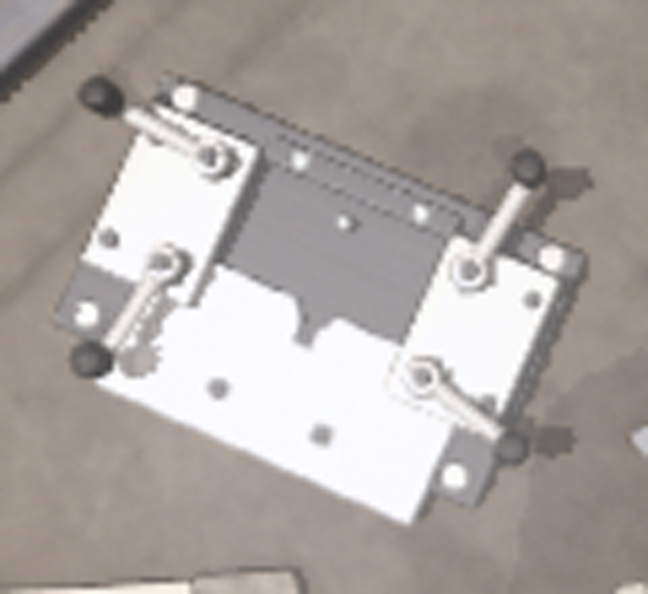

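```bash
cat >h.py <<'E'
import cv2,numpy as np
def pix2world(cal,uv,z):
    K=cal['mtx'];T=cal['T'];uv=np.atleast_2d(uv).astype(float)
    r=np.c_[(uv[:,0]-K[0,2])/K[0,0],-(uv[:,1]-K[1,2])/K[1,1],-np.ones(len(uv))]@T[:3,:3].T
    return T[:3,3]+r*((np.asarray(z)-T[2,3])/r[:,2])[:,None]
def R2(a): return np.array([[np.cos(a),-np.sin(a)],[np.sin(a),np.cos(a)]])
def fit2(loc,w):
    loc=np.asarray(loc);w=np.asarray(w);a=loc-loc.mean(0);b=w-w.mean(0)
    th=np.arctan2((a[:,0]*b[:,1]-a[:,1]*b[:,0]).sum(),(a*b).sum())
    t=w.mean(0)-R2(th)@loc.mean(0);return t,th,(w-t)@R2(th)-loc
E
python3 - <<'E'
from h import *
z=np.load('pics/top0.npz')
P=lambda l:np.array(l)/5.4-.5+.5/5.4+[145,135]
f=[((346,222),.034,(28,0)),((168,76),.018,(65,125)),((583,250),.018,(65,-125)),((57,318),.018,(-85,125)),
((262,150),.041,(46,56)),((192,303),.041,(-46,56)),((82,262),.041,(-46,118)),((455,237),.041,(46,-56)),((560,285),.041,(46,-118))]
W=pix2world(z,P([a[0] for a in f]),[a[1] for a in f])[:,:2]
t,th,r=fit2(np.array([a[2] for a in f])/1e3,W);print(t,th);print((r*1e3).round(1))
k=pix2world(z,P([(89,360),(98,94),(527,164),(512,445)]),.091)[:,:2];L=(k-t)@R2(th)*1e3
ax=np.array([(-30,74),(30,74),(30,-74),(-30,-74)]);d=L-ax;print(L.round(1),np.hypot(*d.T).round(1))
a0=np.array([np.pi,np.pi/2,0,-np.pi/2]);q=a0-np.arctan2(d[:,1],d[:,0]);print('lever',((q+np.pi)%(2*np.pi)-np.pi).round(3))
b=pix2world(z,P([(410,521),(96,386),(308,335)]),.026)[:,:2]
tb,tbh,rb=fit2(np.array([(-42,-92),(-42,92),(21,0)])/1e3,b);print('blank in fix',(tb-t)@R2(th)*1e3,tbh-th,(rb*1e3).round(1))
# depth of surroundings
d=z['d'];
for n,(u,v) in dict(bed=(330,215),plate=(220,420),k=(98,94),table=(420,60)).items():
    q=P((u,v)).round().astype(int);zz=d[q[1],q[0]];K=z['mtx']
    print(n,(z['T']@np.r_[(q[0]-K[0,2])/K[0,0]*zz,-(q[1]-K[1,2])/K[1,1]*zz,-zz,1])[:3].round(4))
E
```

```text
[0.47524637 0.28795268] -0.402930761822781
[[ 0.5  0.1]
 [-2.5 -1.6]
 [ 1.8  4.9]
 [ 4.1 -1.4]
 [-0.9 -0.7]
 [ 2.5 -0.4]
 [-1.2 -0.5]
 [-1.8 -0.7]
 [-2.6  0.4]]
[[ -88.6   80.1]
 [  34.9  131.8]
 [  89.7  -80.1]
 [ -41.9 -130.4]] [59.  58.  60.  57.7]
lever [0.104 0.084 0.102 0.207]
blank in fix [-59.60551052  -4.0120632 ] 0.008957548880449473 [[-1.7  1.5]
 [-2.4 -0.4]
 [ 4.1 -1.1]]
bed [0.5079 0.2869 0.0181]
plate [0.3968 0.3446 0.0219]
k [0.559  0.3948 0.0911]
table [ 0.5942  0.2438 -0.0018]
```

```bash
cat >>h.py <<'E'
from scipy.spatial.transform import Rotation as R
T0=np.array([.47525,.28795]);TH=-.4029
AX=dict(fl=(-30,74,np.pi),rl=(30,74,np.pi/2),rr=(30,-74,0),fr=(-30,-74,-np.pi/2))
def knob(n,q):
    x,y,a=AX[n];return np.array([x+60*np.cos(a-q),y+60*np.sin(a-q)])/1e3
def w(f,z): return np.r_[T0+R2(TH)@np.asarray(f),z]
def rotv(a,flip=0): # tool x along fixture direction a, z down
    return (R.from_euler('z',TH+a+flip*np.pi)*R.from_euler('x',np.pi)).as_rotvec()
def chord(n,q0,q1,back=.012,over=0.,half=.011):
    a,b=knob(n,q0),knob(n,q1);u=(b-a)/np.linalg.norm(b-a);ang=np.arctan2(u[1],u[0])
    return a-u*(half+.009+back),b-u*(half+.009-over),ang,u
E
python3 - <<'E'
from h import *
from plant import env,claw,planner,monitor,optics
z=np.load('pics/top0.npz');d=z['d'];K=z['mtx'];v,u=np.mgrid[:384,:512]
C=np.stack([(u-K[0,2])/K[0,0]*d,-(v-K[1,2])/K[1,1]*d,-d,np.ones_like(d)],-1)@z['T'].T
pt=C[d>0][:,:3];pt=pt[(pt[:,2]>.11)&~((pt[:,1]<.08)&(pt[:,0]<.3))]
def chk(s,f,h,a):
    P=w(f,h);o=[planner.solve_ik(P,rotv(a,k)) for k in(0,1)]
    D=np.hypot(*(pt[:,:2]-P[:2]).T);i=D.argmin()
    print(s,P.round(3),[None if q is None else q.round(2) for q in o],D[i].round(3),pt[i].round(2))
chk('b0',(-.124,-.003),.0205,0);chk('b1',(-.053,0),.0205,0)
for n in AX:
    for q0,q1 in((.1,.75),(.75,1.5)):
        a,b,ang,_=chord(n,q0,q1);chk(n,a,.06,ang);chk(n,b,.06,ang)
E
```

```text
b0 [0.36  0.334 0.02 ] [array([ 0.75,  0.34, -0.43,  0.8 ,  0.  , -1.99]), array([ 0.75,  0.34, -0.43,  0.8 ,  0.  ,  1.15])] 0.102 [0.34 0.43 0.39]
b1 [0.426 0.309 0.02 ] [array([ 0.63,  0.4 , -0.33,  0.83,  0.  , -2.11]), array([ 0.63,  0.4 , -0.33,  0.83,  0.  ,  1.03])] 0.147 [0.36 0.44 0.38]
fl [0.401 0.375 0.06 ] [array([ 0.75,  0.4 , -0.22,  0.95,  0.  , -3.13]), array([ 0.75,  0.4 , -0.22,  0.95,  0.  ,  0.01])] 0.076 [0.36 0.44 0.38]
fl [0.438 0.409 0.06 ] [array([ 0.75,  0.5 , -0.07,  1.  ,  0.  , -3.13]), array([ 0.75,  0.5 , -0.07,  1.  ,  0.  ,  0.01])] 0.068 [0.39 0.46 0.34]
fl [0.42  0.421 0.06 ] [array([ 0.79,  0.49, -0.08,  1.  , -0.  , -2.4 ]), array([ 0.79,  0.49, -0.08,  1.  ,  0.  ,  0.74])] 0.047 [0.39 0.46 0.34]
fl [0.476 0.424 0.06 ] [array([ 0.73,  0.57,  0.05,  1.05, -0.  , -2.46]), array([0.73, 0.57, 0.05, 1.05, 0.  , 0.68])] 0.086 [0.41 0.48 0.34]
rl [0.539 0.42  0.06 ] [array([ 0.66,  0.67,  0.22,  1.12,  0.  , -1.65]), array([0.66, 0.67, 0.22, 1.12, 0.  , 1.49])] 0.139 [0.54 0.56 0.11]
rl [0.573 0.383 0.06 ] [array([ 0.59,  0.68,  0.24,  1.13,  0.  , -1.
[... 851 characters left out ...]
 -0.36,  0.9 ,  0.  ,  0.27]), array([ 0.31,  0.31, -0.36,  0.9 , -0.  , -2.87])] 0.168 [0.64 0.18 0.11]
fr [0.411 0.155 0.06 ] [array([ 0.36,  0.2 , -0.5 ,  0.87,  0.  ,  1.19]), array([ 0.36,  0.2 , -0.5 ,  0.87,  0.  , -1.95])] 0.213 [0.21 0.08 0.24]
fr [0.377 0.193 0.06 ] [array([ 0.47,  0.17, -0.54,  0.86,  0.  ,  1.3 ]), array([ 0.47,  0.17, -0.54,  0.86,  0.  , -1.84])] 0.196 [0.19 0.12 0.26]
fr [0.365 0.175 0.06 ] [array([ 0.45,  0.14, -0.58,  0.85,  0.  ,  1.98]), array([ 0.45,  0.14, -0.58,  0.85,  0.  , -1.17])] 0.178 [0.2  0.11 0.23]
fr [0.363 0.231 0.06 ] [array([ 0.57,  0.18, -0.53,  0.86,  0.  ,  2.1 ]), array([ 0.57,  0.18, -0.53,  0.86,  0.  , -1.05])] 0.199 [0.19 0.14 0.26]
```

```bash
cat >>h.py <<'E'
def cloud(z):
    d=z['d'];K=z['mtx'];v,u=np.mgrid[:384,:512]
    return (np.stack([(u-K[0,2])/K[0,0]*d,-(v-K[1,2])/K[1,1]*d,-d,np.ones_like(d)],-1)@z['T'].T)[d>0][:,:3]
def lean(a,flip,t): # lean top to the right of push direction
    u=np.r_[R2(TH)@[np.cos(a),np.sin(a)],0]
    return (R.from_rotvec(u*t)*R.from_rotvec(rotv(a,flip))).as_rotvec()
E
python3 - <<'E'
from h import *
from plant import planner
c=np.vstack([cloud(np.load(f'pics/{n}0.npz')) for n in('top','scene')])
c=c[(c[:,0]>.1)&(c[:,0]<.7)&(c[:,1]>.3)&(c[:,1]<.75)&(c[:,2]>.03)]
for lo in np.arange(.1,.6,.05):
    s=c[(c[:,2]>=lo)&(c[:,2]<lo+.05)]
    if len(s)==0: continue
    r=[]
    for P in((.401,.375),(.42,.421),(.476,.424)):
        D=np.hypot(*(s[:,:2]-P).T);i=D.argmin();m=np.hypot(*s[:,:2].T)<.75
        pr=(s[m]@[-P[1],P[0],0])/np.hypot(*P)
        r+=[D[i].round(3),s[i].round(2),'perp',np.percentile(pr[(s[m]@[P[0],P[1],0])<.4],1).round(3)]
    print(lo.round(2),len(s),*r)
for q0,q1 in((.1,.75),(.75,1.5)):
    a,b,ang,_=chord('fl',q0,q1)
    for p in(a,b):
        print(R.from_rotvec(lean(ang,0,.4)).as_matrix()[:,2].round(2),[planner.solve_ik(w(p,.065),lean(ang,k,.4)) for k in(0,1)])
E
```

```text
0.1 492 0.184 [0.3  0.53 0.11] perp 0.183 0.163 [0.3  0.53 0.11] perp 0.163 0.15 [0.54 0.56 0.11] perp 0.196
0.15 688 0.106 [0.34 0.46 0.2 ] perp 0.107 0.091 [0.34 0.46 0.2 ] perp 0.087 0.143 [0.34 0.46 0.2 ] perp 0.119
0.2 1870 0.094 [0.35 0.45 0.25] perp 0.095 0.073 [0.37 0.48 0.24] perp 0.074 0.116 [0.37 0.48 0.24] perp 0.107
0.25 6317 0.086 [0.35 0.45 0.3 ] perp 0.085 0.061 [0.37 0.46 0.3 ] perp 0.063 0.104 [0.38 0.47 0.3 ] perp 0.097
0.3 8779 0.083 [0.36 0.45 0.33] perp 0.069 0.047 [0.39 0.46 0.34] perp 0.048 0.086 [0.41 0.48 0.34] perp 0.084
0.35 18632 0.075 [0.36 0.44 0.38] perp 0.078 0.049 [0.39 0.46 0.35] perp 0.054 0.089 [0.4  0.47 0.35] perp 0.088
0.4 14977 0.093 [0.33 0.44 0.4 ] perp 0.108 0.081 [0.37 0.48 0.4 ] perp 0.087 0.122 [0.37 0.49 0.4 ] perp 0.119
[-0.26  0.29 -0.92] [array([ 0.53177998,  0.4676664 , -0.17496898,  1.01652721,  0.39063139,
        2.91298318]), array([ 0.53177998,  0.4676664 , -0.17496898,  1.01652721,  0.39063139,
       -0.22860947])]
[-0.26  0.29 -0.92] [array([ 0.54905359,  0.55751556, -0.02535738,  1.06918714,  0.39209474,
        2.93160254]), array([ 0.54905359,  0.55751556, -0.02535738,  1.06918714,  0.39209474,
       -0.20999011])]
[-0.02  0.39 -0.92] [array([ 0.61156601,  0.31808773, -0.41345926,  0.61538641,  0.33432429,
       -2.53499506]), array([ 0.61156601,  0.31808773, -0.41345926,  0.61538641,  0.33432429,
        0.60659759])]
[-0.02  0.39 -0.92] [array([ 0.55847299,  0.407959  , -0.27661103,  0.68071666,  0.34563829,
       -2.59001923]), array([ 0.55847299,  0.407959  , -0.27661103,  0.68071666,  0.34563829,
        0.55157342])]
```

```bash
python3 - <<'E'
from h import *
from plant import env,claw,planner,monitor,optics
st=lambda s:(lambda m:print(s,round(m['t'],2),((m['tool_pos'][:2]-T0)@R2(TH)*1e3).round(1),m['tool_pos'][2].round(4),m['ft_force'].round(1)))(monitor.read_state())
claw.clamp(20);st('shut')
o=lean(0,1,.12)
env.move_ptp(w((-.124,-.003),.20),o);st('above')
print(env.move_straight(w((-.124,-.003),.0215),feed=.15,guard=8));st('down')
print(env.move_straight(w((-.065,-.001),.0215),feed=.06,guard=15));st('push1')
print(env.move_straight(w((-.044,0),.0215),feed=.03,guard=18));st('push2')
env.dwell(.1)
env.move_straight(w((-.075,-.0),.0215),feed=.15);st('back')
env.move_straight(w((-.105,-.01),.21),feed=.35)
cal=optics.calibration('wrist');p,d=optics.read_camera('wrist');np.savez('pics/w1.npz',p=p,d=d,**cal)
p2,d2=optics.read_camera('top');np.savez('pics/top1.npz',p=p2,d=d2,**optics.calibration('top'))
cv2.imwrite('pics/w1.png',p[:,:,::-1])
cv2.imwrite('pics/top1.png',cv2.resize(p2[135:245,145:265,::-1],None,fx=5.4,fy=5.4,interpolation=cv2.INTER_CUBIC));st('end')
E
```

```text
shut 0.87 [  30.1 -804. ] 0.2313 [-0.4 -0.4  0. ]
above 3.73 [-123.5   -3.2] 0.2 [-0.8 -0.2 -0.1]
False
down 5.08 [-123.7   -2.5] 0.0222 [ 0.2 -0.2 -1.2]
False
push1 6.21 [-64.9  -1.1] 0.0215 [-1.1 -0.9  0.2]
True
push2 6.72 [-53.1  -0.2] 0.0211 [-4.1  3.9  2.4]
back 7.12 [-75.4   0.1] 0.0216 [-0.2 -1.5 -0.2]
end 7.92 [-104.9  -10.6] 0.2088 [ 0.2 -0.8 -1. ]
```

View pics/w1.png

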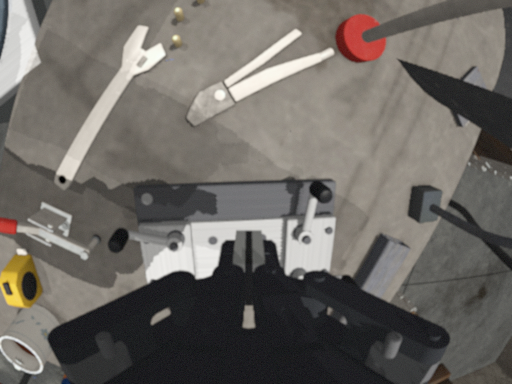

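The wrist view shows the blank under the strips with its front edge around row 220, parallel to the bed. The push stopped at TCP x -53.1, which is the home position. The top view should confirm this.

View pics/top1.png

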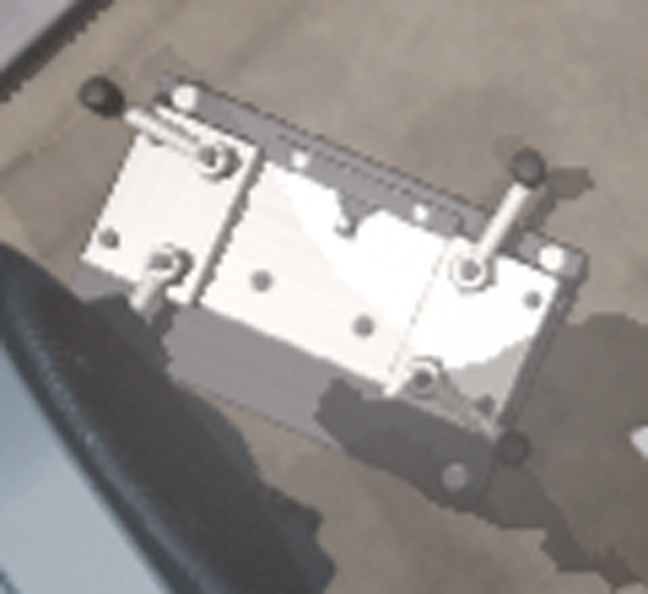

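```bash
cat >>h.py <<'E'
from plant import env,claw,planner,monitor,optics
def st(s):
    m=monitor.read_state();print(s,round(m['t'],2),((m['tool_pos'][:2]-T0)@R2(TH)*1e3).round(1),m['tool_pos'][2].round(4),m['ft_force'].round(1))
def best(p,a,t):
    q=monitor.read_state()['q'];c=[]
    for k in(0,1):
        o=lean(a,k,t);s=planner.solve_ik(p,o)
        if s is not None and abs(s[5])<3: c.append((abs(s-q).max(),k,o))
    return min(c,key=lambda x:x[:2])[2]
def turn(n,q0,q1,back=.012,over=0.,guard=25,feed=.08):
    a,b,ang,u=chord(n,q0,q1,back,over);t=.4 if n=='fl' else 0.;z=.066 if t else .061
    o=best(w(a,z),ang,t)
    env.move_ptp(w(a,.125),o)
    if env.move_straight(w(a,z),feed=.2,guard=10): st(n+' BLOCKED')
    g=env.move_straight(w(b,z),feed=feed,guard=guard);st(f'{n} {g} target {(b*1e3).round(1)}')
    c=b if not g else (monitor.read_state()['tool_pos'][:2]-T0)@R2(TH)
    env.move_straight(w(c-u*.006,z),feed=.15)
    env.move_straight(w(c-u*.006,.125),feed=.3)
E
python3 - <<'E'
from h import *
o=lean(0,1,.12)
for y in(.024,-.024):
    env.move_straight(w((-.068,y),.06),o,feed=.3)
    env.move_straight(w((-.068,y),.0215),feed=.15,guard=10)
    print(env.move_straight(w((-.044,y),.0215),feed=.05,guard=18));st('seat');env.dwell(.05)
    env.move_straight(w((-.068,y),.0215),feed=.15)
env.move_straight(w((-.085,0),.13),feed=.3)
turn('fl',.1,.75);st('done')
E
```

```text
True
seat 9.39 [-53.   24.1] 0.0218 [-6.9  5.6  5.6]
True
seat 10.79 [-53.1 -24.5] 0.0195 [-4.5  3.2  3.3]
fl False target [-82.1  96.7] 14.0 [-82.   96.8] 0.0663 [0.  0.  0.3]
done 14.6 [-84.  92.] 0.1265 [-0.3 -0.1 -1.3]
```

The blank is seated square, since both side pushes stopped at the same x. Next I'll make the remaining half turns and check them.

```bash
python3 - <<'E'
from h import *
env.move_straight(w((-.06,.0),.14),feed=.4)
turn('rr',.1,.75)
turn('fr',.2,.75)
env.move_straight(w((-.06,.0),.14),feed=.4)
turn('rl',.08,.75);st('done')
p2,d2=optics.read_camera('top');np.savez('pics/top2.npz',p=p2,d=d2,**optics.calibration('top'))
cv2.imwrite('pics/top2.png',cv2.resize(p2[135:245,145:265,::-1],None,fx=5.4,fy=5.4,interpolation=cv2.INTER_CUBIC))
p,d=optics.read_camera('scene');cv2.imwrite('pics/scene2.png',cv2.resize(p[170:310,200:330,::-1],None,fx=4,fy=4,interpolation=cv2.INTER_CUBIC))
E
```

```text
rr False target [ 82.1 -96.7] 16.93 [ 82.2 -96.6] 0.0612 [ 1.3 -0.2 -0.7]
fr False target [ -53.1 -127. ] 20.04 [ -53.1 -126.7] 0.0613 [-0.1  0.2 -0.5]
rl False target [ 52.6 126. ] 23.08 [ 52.7 125.9] 0.061 [-0.2  0.3  0.3]
done 23.7 [ 47.5 129.3] 0.1268 [-0.6  0.2 -1.1]
```

View pics/top2.png

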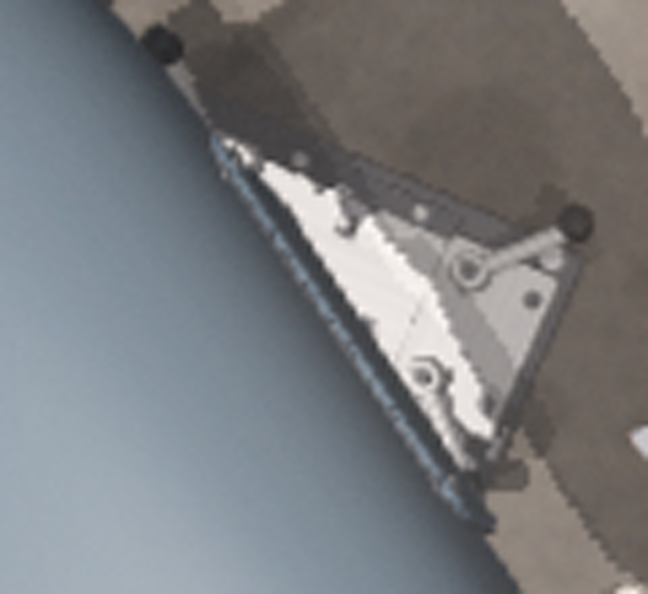

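View pics/scene2.png

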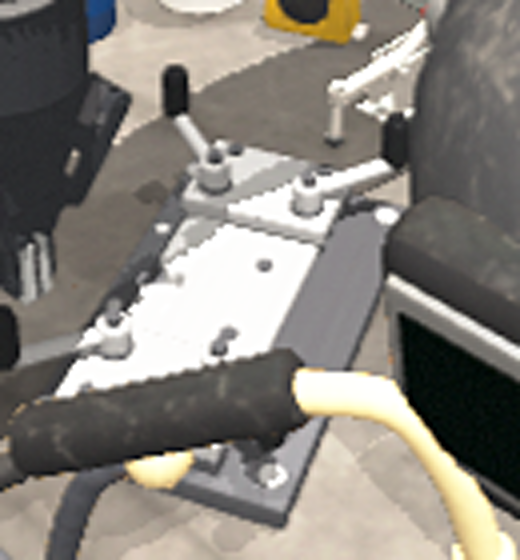

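All the levers in view stand about half way: rr knob at (575,222), fr hidden near (470,460), rl knob at (162,42). Now the second round.

```bash
python3 - <<'E'
from h import *
env.move_straight(w((-.05,.06),.14),feed=.4)
for n in('fl','rr','fr','rl'):
    turn(n,.75,1.5,back=.015,over=.008,guard=20)
    if n in('fl','fr'): env.move_straight(w((-.06,.0),.14),feed=.4)
st('done')
env.move_straight(w((-.02,.0),.2),feed=.4)
env.move_ptp([.35,-.1,.3],rotv(0,1));st('away')
p2,d2=optics.read_camera('top');np.savez('pics/top3.npz',p=p2,d=d2,**optics.calibration('top'))
cv2.imwrite('pics/top3.png',cv2.resize(p2[135:245,145:265,::-1],None,fx=5.4,fy=5.4,interpolation=cv2.INTER_CUBIC))
E
```

```text
fl True target [-45.1 128.7] 26.38 [-52.4 125.1] 0.0655 [-6.7  0.4  4.6]
rr True target [  45.1 -128.7] 29.42 [  52.  -124.7] 0.0626 [ 9.2 -0.6 -0.3]
fr True target [-84.7 -89.1] 32.73 [-81.3 -95.9] 0.0608 [  3.6 -12.3   6. ]
rl True target [84.7 89.1] 35.77 [81.1 96.6] 0.0618 [ 0.8 11.5  1.2]
done 36.38 [ 79.3 102.3] 0.1265 [ 0.6  1.  -1.2]
away 38.55 [  37.2 -405.6] 0.2996 [-0.2  0.4 -0. ]
```

View pics/top3.png

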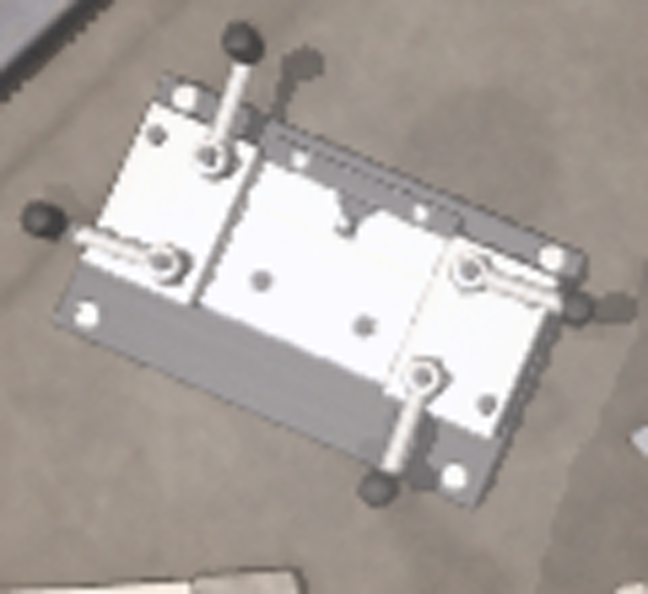

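```bash
python3 - <<'E'
from h import *
z=np.load('pics/top3.npz');P=lambda l:np.array(l)/5.4-.5+.5/5.4+[145,135]
k=pix2world(z,P([(41,218),(241,41),(577,306),(378,487)]),.091)[:,:2];L=(k-T0)@R2(TH)*1e3
d=L-np.array([(-30,74),(30,74),(30,-74),(-30,-74)]);q=np.array([np.pi,np.pi/2,0,-np.pi/2])-np.arctan2(d[:,1],d[:,0]);print(((q+np.pi)%(2*np.pi)-np.pi).round(3),np.hypot(*d.T).round(1))
E
```

```text
[1.508 1.519 1.492 1.503] [58.  58.5 58.2 58. ]
```

The levers measure 1.49 to 1.52 rad, and each push ended against a hard stop. I'm handing the job in.

```bash
python3 -c "
from plant import env
print(env.finish_job())"
```

```text
the job is handed in; nothing more can be done
None
```

The job is handed in: the blank is home on its pin and flat against the stop, and all four levers went crosswise to half, then to their tight stops, with the arm clear at 38.6 s of the 64 s allowed.

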